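Take the swing bucket off the check stand and park it

TASK

Push the keeper fully back off the trunnion on the check stand, then lift the loaded swing bucket straight up off its pivots by the grip on its bail, keeping it upright so that it neither swings nor tips. Hang it by both trunnions in the slots of the empty parking rack, setting it down without dropping it, and let go; the sample can stays in the bucket and the other things on the bench stay where they are.

Things in the scene. Friction and masses are not known exactly. Their poses are not given: they have to be found in the camera images.
- check_stand: fixed stand that holds the bucket at first: grey base plate 100 x 126 x 10 mm, two upright aluminium arms 6 mm thick, at 41 to 47 mm either side of the middle (along y), 114 mm high, each with an open-topped straight slot 13 mm wide, 27 mm deep. A keeper lies on its +y arm. Origin: centre of the underside; z up. Pose varies; stand and rack may change sides
- check_axis (a point): point midway between the check stand's arms at the height of a seated trunnion's axis, 92 mm above the bench, 22 mm below the arm tops. x: across the slots, the way the keeper opens; y: along the trunnions, towards the arm with the keeper
- keeper (a joint): steel sliding plate 28 (x) x 31 x 5 mm on top of the +y arm of the check stand. Near 0 it covers the slot and traps the trunnion; at 0.032 m, its end stop, it is fully open. It slides along +x of the check stand with about 1.2 N of friction and stays where it is left
- keeper_tab (a point): centre of the keeper's upright push tab, 8 mm thick (x), 18 mm wide (y), 20 mm tall, 129 mm above the bench, 58 mm from the middle of the stand, outside the arm. Push its -x face towards +x of the check stand. The bucket's bail reaches only 37 mm from the middle, so fingers pass outside it
- bucket: loose open round steel swing bucket, outer diameter 70 mm, 75 mm high, 4 mm wall and floor, about 0.3 kg, with a fixed bail above. It hangs by two trunnions and swings freely about its y. Origin: centre of its underside; y along the trunnions, z up out of the mouth. Turned half round it is the same
- bucket_grip (a point): centre of the flat grey plastic upright grip block on top of the bail: 12 mm thick along the bucket's x, 40 mm long along its y, 30 mm tall, 58 mm above the trunnion axis. Pinch it across the 12 mm. A 7 mm bail wire joins its lower part to the bucket rim
- bucket_axis (a point): middle of the bucket's trunnion axis, 62 mm above its underside. Pins 10 mm in diameter run out along +y and -y to heads 18 mm in diameter, 4 mm thick, whose inner faces are 53 mm from the middle (114 mm over all). The bucket so has 6 mm of play either way along y between the arms of stand or rack
- can_center (a point): white round lidded sample can, 55 mm diameter, 41 mm high, standing loose on the floor of the bucket; the point is its centre, 38 mm below the trunnion axis
- rack: fixed parking rack, empty at first: base and arms as the check stand's (arms 41 to 47 mm from the middle) but no keeper, and the slots are flared: 34 mm wide at the top, 24 mm above the seated axis, narrowing to 13 mm at 1 mm above it, with a flat floor 5 mm below it. Origin: centre of the underside; z up. Pose varies
- rack_axis (a point): point midway between the rack's arms at the height of a seated trunnion's axis, 92 mm above the bench; x across the slots, y along the trunnions
- beaker: glass beaker, 56 mm diameter, 70 mm high, standing on the bench, origin at the centre of its underside; bystander
- spare_can: round sample can, 55 mm diameter, 41 mm high, standing on the bench, origin at the centre of its underside; bystander
- brass_weight: brass knobbed weight, 38 mm diameter, 38 mm high, standing on the bench, origin at the centre of its underside; bystander

How it is judged:
By the outcome, as a careful person would: the job done as asked, in the order asked, and still so for the second after the job is handed in, with the robot touching nothing.
It also fails if it takes over 58 s, if anything falls off the work surface, if the arm or the gripper's body presses on something with over 40 N, if the wrist force passes 120 N, or if a joint passes its speed limit or range.

ROBOT

A 6-joint arm with a two-finger parallel gripper is mounted at the origin on a cart in front of the work surface, level with it; the furniture and walls round the work are solid. World frame = base frame: x ahead of the robot, y to its left, z up, the work surface at z = 0. Lengths are in m, angles in degrees, forces in N, time in s.
With the tool pointing down it reaches from about 0.3 to 0.875 m from the base axis. Payload 4.2 kg.
Tool frame: the origin (TCP) lies at the very end of the fingers, on their centre line; the grasp point (between the pads) lies 19 mm behind it; y points along the fingers, z is the direction in which the jaws open and shut, and the axes are right-handed (so a half turn about y gives the same grasp; the last joint's range is limited). The gripper opens to 85 mm and grips with 20 to 120 N. Pads are 22 mm wide; open, the fingers measure 114 mm over their backs; the gripper's body (76 mm by 85 mm) begins 54 mm behind the grasp point. The pads swing forward as they close: fully open they stand 13 mm farther back than shut.
Start: joints at [-66.692, 18.312, 89.639, -0, 72.044, -1.146], TCP at [0.238, -0.523, 0.231] pointing down, gripper open.
Joint ranges: [-177.97, 177.97], [-48.28, 115.42], [12.27, 149.76], [-77.06, 257.06], [2.81, 150.46], [-146.56, 146.56]. Speed limits (degrees/s): [147.25, 147.25, 180, 180, 180, 180].

INTERFACE

Orientations are given as a 3x3 rotation matrix whose columns are the frame's x, y, z axes.
In Python, from plant import r, kinematics, eyes, workorder gives the robot as it stands. Calls block until the motion is done:
- r.move_to(position, orientation): joint-space move of the TCP to a pose.
- r.servo_line(position, orientation=None, rate=0.15, max_force=None): straight line of the TCP; orientation=None keeps the orientation; rate is the mean speed in m/s. With max_force (N) it stops when the force on the tool has changed by that much, and returns True; else False.
- r.move_j(angles): joint-space move.
- r.set_gripper(opening): finger opening in m; the grip force is fixed at half the most; returns when the fingers have stopped.
- r.pause(seconds).
- kinematics.solve_ik(position, orientation): joint angles nearest the present ones, or None.
- eyes.camera(name): name is "side" or "top"; returns a dict with "image" (480x640x3 uint8, red, green, blue), "fx", "fy", "cx", "cy" (pixels), "distortion" ([k1, k2, p1, p2, k3] as OpenCV has them; the pictures are not rectified), "eye" and "rotation" of the camera in the world. Camera axes: x right, y down, z forward; pixel columns grow to the right and rows downward; lengths in m; the calibration is good to about 2 mm. A picture is of the moment at which its call begins. There is no depth.
A pose or a line that the arm cannot do raises r.IKError and nothing moves.
- workorder.hand_in(): hands the job in, once; it reports no verdict.
Readings, each from a call of its own:
- r.current_time_s(): time.
- r.current_q(): joint angles.
- r.current_joint_vel(): joint speeds.
- r.current_joint_efforts(): joint torques, N m.
- r.current_position(): TCP position.
- r.current_tool_rot(): TCP orientation.
- r.current_contact_force(): force on the tool from outside, world axes, zero at the start.
- r.current_moment(): the same for the moment, N m.
- r.current_opening(): finger opening in m.
Only numpy, scipy, OpenCV 4.12 (cv2) and the standard library are available. Lean on these libraries where they do the work, as an engineer would, in place of code of your own. Each camera call takes 0.05 s, during which the arm holds its last target. There are 200 camera calls.

## Working session

There is one attempt and no reset: what is moved stays moved. The work goes in short steps, each a Python script; the robot and the scene stay as the last script left them, time stands still between calls to the robot, and variables do not carry over. Pictures are saved under pics/ and viewed, about 8 in all and at most 12, crops included, and the job is handed in when it is done.

```bash
ls; mkdir -p pics; python3 - <<'E'
from plant import r,kinematics,eyes,workorder
import cv2,numpy as np
for n in("top","side"):
    c=eyes.camera(n); cv2.imwrite(f"pics/{n}0.png",c["image"][:,:,::-1])
    print(n,c["fx"],c["fy"],c["cx"],c["cy"],c["distortion"],c["eye"],np.round(c["rotation"],4).tolist())
print(r.current_time_s(),r.current_tool_rot().round(3) if hasattr(r.current_tool_rot(),'round') else r.current_tool_rot(), r.current_opening())
E
```

```text
pics
top 544.3699615672671 544.3699615672671 312.26788469974673 244.24034029636164 [-0.0360018  0.         0.         0.         0.       ] [ 0.30667181 -0.00416676  1.34528574] [[0.0079, -0.9914, 0.1305], [-0.9999, -0.0068, 0.0088], [-0.0078, -0.1305, -0.9914]]
side 580.0382615817919 580.0382615817919 320.70249381382706 229.00847846090645 [-0.08298492  0.          0.          0.          0.        ] [ 0.41001888 -1.09770013  0.9217216 ] [[0.9983, -0.047, 0.0343], [-0.0557, -0.5989, 0.7989], [-0.017, -0.7994, -0.6006]]
0.1 [[-0.91  -0.001  0.414]
 [-0.414  0.001 -0.91 ]
 [-0.    -1.    -0.002]] 0.08547727167903744
```

View pics/top0.png

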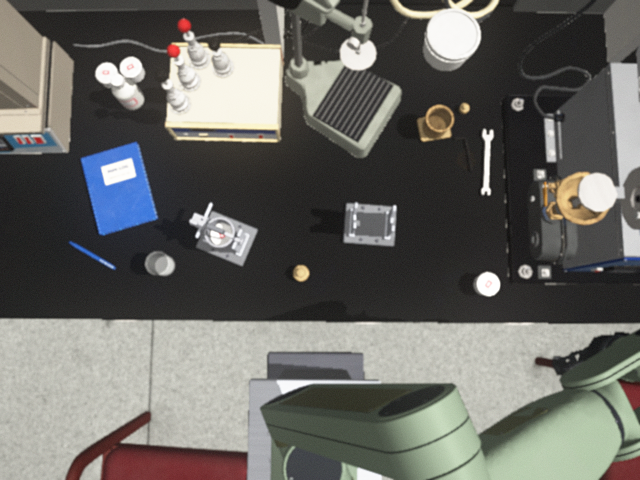

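View pics/side0.png

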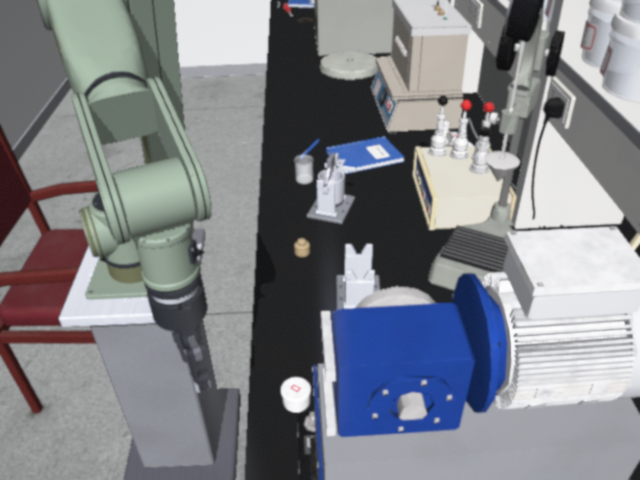

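The top view shows the check stand with the bucket at about (225,235), its keeper at the upper left (203,215), and the rack at (370,225). The brass weight is at (301,272), the beaker at (160,264) and the spare can at (487,284). Next I'll view enlarged crops.

```bash
python3 - <<'E'
import cv2,numpy as np
t=cv2.imread("pics/top0.png");s=cv2.imread("pics/side0.png")
R=lambda im,x,y,w,h,k:cv2.resize(im[y:y+h,x:x+w],(w*k,h*k),interpolation=cv2.INTER_CUBIC)
a=R(t,183,198,80,72,5); b=R(t,335,198,70,72,5)
cv2.imwrite("pics/c1.png",np.hstack([a,b]))
a=R(s,300,145,65,80,6); b=R(s,330,238,60,80,6)
cv2.imwrite("pics/c2.png",np.hstack([a,b]))
E
```

```text
(no output)
```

View pics/c1.png

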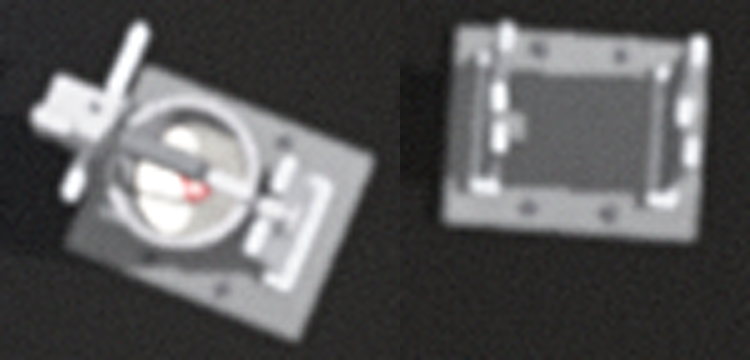

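View pics/c2.png

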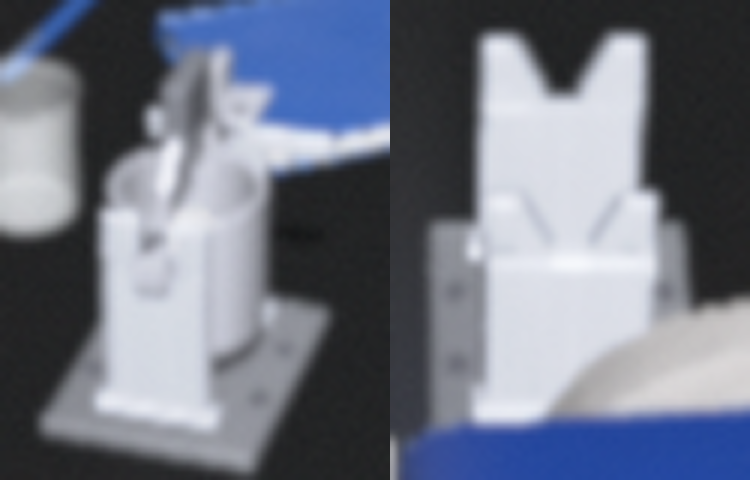

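c1: the keeper rail runs from (145,25) to (70,190), so the stand's +x points up and right. The tab is near (55,105), the grip block near (163,160) and the rim centre near (182,171). The rack's base corners are all visible. c2 shows the rack's flared slots and the grip above the bucket. Now I'll measure.

```bash
cat > h.py <<'E'
import cv2,numpy as np
from plant import r,kinematics,eyes,workorder
def ray(c,uv):
    K=np.array([[c["fx"],0,c["cx"]],[0,c["fy"],c["cy"]],[0,0,1.]])
    p=cv2.undistortPoints(np.array(uv,float).reshape(-1,1,2),K,np.array(c["distortion"])).reshape(-1,2)
    return np.c_[p,np.ones(len(p))]@np.array(c["rotation"]).T
def onz(c,uv,z):
    d=ray(c,uv);e=np.array(c["eye"]);return e+d*((z-e[2])/d[:,2])[:,None]
def pix(c,P):
    K=np.array([[c["fx"],0,c["cx"]],[0,c["fy"],c["cy"]],[0,0,1.]]);R=np.array(c["rotation"]).T
    return cv2.projectPoints(np.array(P,float).reshape(-1,3),cv2.Rodrigues(R)[0],-R@np.array(c["eye"]),K,np.array(c["distortion"]))[0].reshape(-1,2)
E
python3 - <<'E'
from h import *
c=eyes.camera("top");s=eyes.camera("side")
g=cv2.cvtColor(c["image"],cv2.COLOR_RGB2GRAY)
np.set_printoptions(precision=4,suppress=True)
f1=lambda q:np.array([[183+(u+.5)/5-.5,198+(v+.5)/5-.5] for u,v in q])
f2=lambda q:np.array([[335+(u-400+.5)/5-.5,198+(v+.5)/5-.5] for u,v in q])
A=onz(c,f1([(148,70),(372,155),(297,338),(68,248)]),.01)
B=onz(c,f2([(457,25),(708,38),(695,240),(442,222)]),.01)
for P in(A,B): print(P,P.mean(0),np.linalg.norm(np.roll(P,-1,0)-P,axis=1))
print("rim",onz(c,f1([(182,171)]),.105))
print("grip top",onz(c,f1([(115,140),(205,175),(160,157)]),.165))
print("tab",onz(c,f1([(55,105)]),.139),"rail ends",onz(c,f1([(145,25),(70,190)]),.114))
print("by",onz(c,[(160,275),(301,280),(487,294)],0))
# mask based base
for nm,(x0,y0,x1,y1) in dict(st=(183,198,263,270),rk=(335,198,405,252)).items():
    m=np.zeros_like(g);m[y0:y1,x0:x1]=(g[y0:y1,x0:x1]>62)*255
    cs,_=cv2.findContours(m,cv2.RETR_EXTERNAL,cv2.CHAIN_APPROX_NONE);k=max(cs,key=cv2.contourArea).reshape(-1,2)
    P=onz(c,k,.01)[:,:2]; print(nm,cv2.minAreaRect((P*1000).astype(np.float32)),np.percentile(g[y0:y1,x0:x1],[5,20,50,80]))
E
```

```text
[[0.563  0.2586 0.01  ]
 [0.5207 0.1454 0.01  ]
 [0.4291 0.1806 0.01  ]
 [0.473  0.2956 0.01  ]] [0.4964 0.2201 0.01  ] [0.1208 0.0981 0.1231 0.0973]
[[ 0.5879 -0.0758  0.01  ]
 [ 0.5822 -0.2011  0.01  ]
 [ 0.4804 -0.1934  0.01  ]
 [ 0.4885 -0.0683  0.01  ]] [ 0.5347 -0.1346  0.01  ] [0.1255 0.1021 0.1254 0.0997]
rim [[0.4974 0.2226 0.105 ]]
grip top [[0.5018 0.2417 0.165 ]
 [0.4864 0.2014 0.165 ]
 [0.4943 0.2215 0.165 ]]
tab [[0.5219 0.2749 0.139 ]] rail ends [[0.5642 0.2402 0.114 ]
 [0.4869 0.2723 0.114 ]]
by [[ 0.4039  0.3859  0.    ]
 [ 0.3943  0.0349  0.    ]
 [ 0.3629 -0.4242  0.    ]]
st ((510.22857666015625, 236.33480834960938), (175.2338409423828, 118.31439208984375), 64.09700012207031) [ 35.  41.  45. 178.]
rk ((535.5748901367188, -135.0618438720703), (129.70689392089844, 107.9836654663086), 85.909423828125) [ 29.  37.  96. 155.]
```

The stand is at about (0.497, 0.222) with yaw -20.9°, and the rack at about (0.535, -0.135) with yaw -3.7°. The sizes check out: the base reads 0.123 x 0.098 and 0.1255 x 0.101 m, and the tab y is 58 mm. I'll overlay the predictions on both views to confirm.

```bash
cat >> h.py <<'E'
def Rz(a): a=np.radians(a);return np.array([[np.cos(a),-np.sin(a),0],[np.sin(a),np.cos(a),0],[0,0,1]])
SC=np.array([.4974,.2222,0]);ST=-20.9
RC=np.array([.535,-.1348,0]);RT=-3.7
def S(p): return SC+np.array(p)@Rz(ST).T
def RK(p): return RC+np.array(p)@Rz(RT).T
def box(cx,cy,cz,lx,ly,lz): return np.array([[cx+i*lx/2,cy+j*ly/2,cz+k*lz/2] for i in(-1,1) for j in(-1,1) for k in(-1,1)])
E
cat > ov.py <<'E'
from h import *
def ov(name,wins,sets,fn,k=6):
    c=eyes.camera(name);out=[]
    for x,y,w,h in wins:
        im=cv2.resize(c["image"][y:y+h,x:x+w,::-1],(w*k,h*k),interpolation=cv2.INTER_CUBIC)
        for P,col in sets:
            for u,v in pix(c,P): cv2.circle(im,(int((u-x+.5)*k),int((v-y+.5)*k)),2,col,-1)
        out.append(im)
    return np.hstack(out)
E
python3 - <<'E'
from ov import *
r_,g_,b_,y_=(0,0,255),(0,255,0),(255,80,0),(0,255,255)
slot=[(x,y,114) for x in(-17,17) for y in(-47,-41,41,47)]
sets=[(S(box(0,0,.150,.012,.04,.03)),r_),(S(box(.004,.058,.129,.008,.018,.020)),g_),
 (S(np.array([(35*np.cos(a),35*np.sin(a),105) for a in np.arange(0,6.28,.52)])/1000),b_),(S(box(0,0,.005,.1,.126,.01)),y_),
 (RK(np.array(slot)/1000),r_),(RK(box(0,0,.005,.1,.126,.01)),y_)]
a=ov("top",[(188,198,70,72),(340,198,60,60)][:1],sets,"");b=ov("side",[(300,145,60,72)],sets,"")
cv2.imwrite("pics/o1.png",np.hstack([a,b]))
a=ov("top",[(338,198,66,80)],sets,"");b=ov("side",[(330,238,60,80)],sets,"")
cv2.imwrite("pics/o2.png",np.hstack([a,b]))
E
```

```text
(no output)
```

View pics/o1.png

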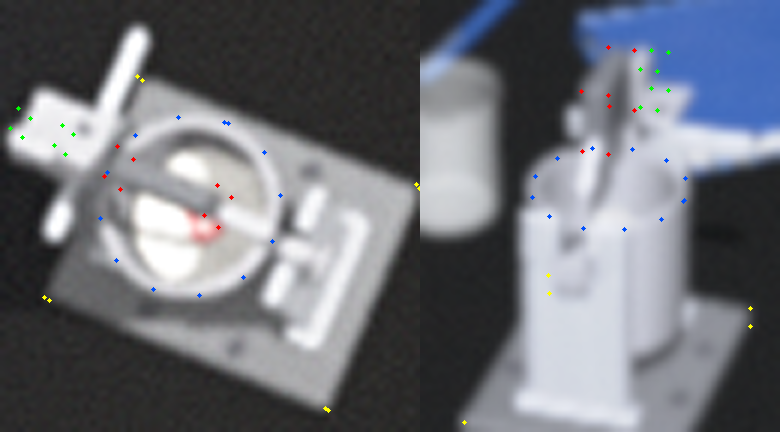

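View pics/o2.png

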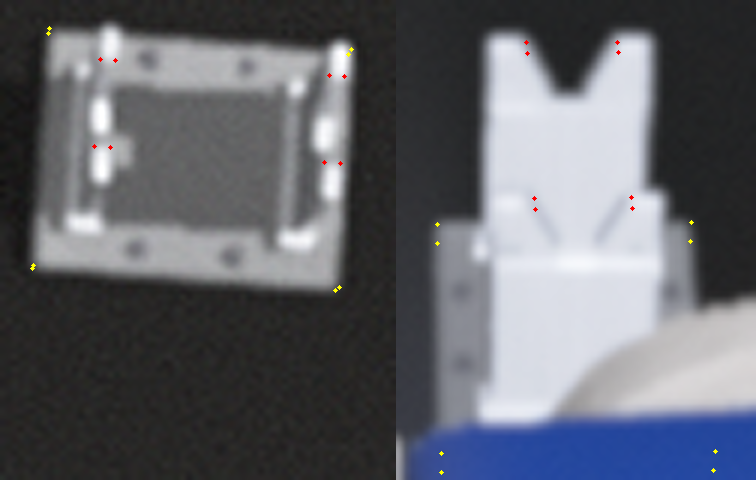

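The overlays agree to about 1 to 2 mm for the grip, rim, base plates and rack slots. That makes five image files viewed after the first one, so six in all. Next I'll push the keeper.

```bash
cat >> h.py <<'E'
def tool(a): # tool down, jaws along x of frame yawed by a
    z=Rz(a)[:,0];y=np.array([0,0,-1.]);return np.c_[np.cross(y,z),y,z]
def inS(p): return (np.array(p)-SC)@Rz(ST)
E
python3 - <<'E'
from h import *
r.set_gripper(0.0)
T=tool(ST)
r.move_to(S([-.037,.060,.22]),T)
r.servo_line(S([-.037,.060,.125]),rate=.12,max_force=8)
print("at",inS(r.current_position())*1e3,r.current_contact_force(),r.current_time_s())
h=r.servo_line(S([.032,.060,.125]),rate=.025,max_force=8)
p=inS(r.current_position());print(h,p*1e3,r.current_contact_force(),r.current_time_s())
a=eyes.camera("side")["image"]
r.servo_line(S([p[0]-.012,.060,.125]),rate=.05)
r.servo_line(S([p[0]-.012,.060,.25]),rate=.15)
r.servo_line(S([-.12,-.0,.25]),rate=.2)
c=eyes.camera("side")["image"];d=eyes.camera("top")["image"]
k=lambda im,x,y,w,h:cv2.resize(im[y:y+h,x:x+w,::-1],None,fx=4,fy=4,interpolation=cv2.INTER_CUBIC)
cv2.imwrite("pics/k1.png",np.hstack([k(c,295,100,95,120),k(d,180,180,95,120)]))
print(r.current_time_s())
E
```

```text
at [-36.56905326  60.46930964 125.714705  ] [-0.03927296 -0.16768689 -0.00255045] 5.1
True [  4.36014909  59.4929357  124.36381235] [-1.79669362  0.88309732  1.01685189] 6.7583
9.05
```

View pics/k1.png

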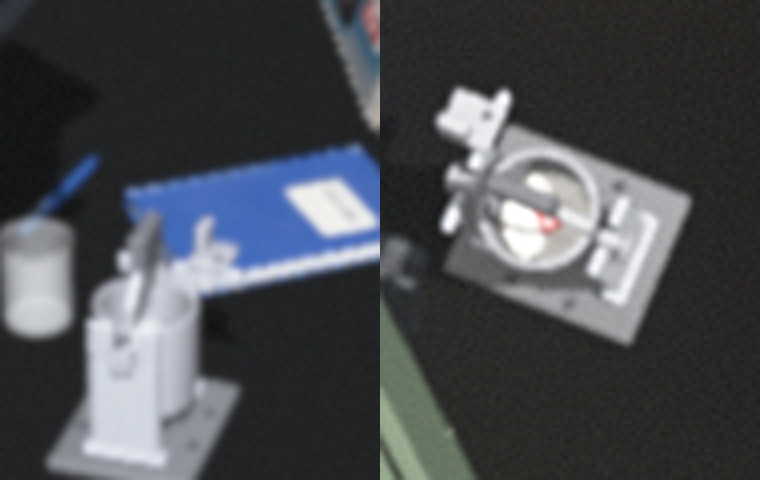

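The keeper has moved about 28 mm by image and the slot is now open. To be sure it is at the end stop I'll push again, slower and with a higher force threshold.

```bash
python3 - <<'E'
from h import *
r.servo_line(S([-.010,.060,.25]),rate=.25)
r.servo_line(S([-.010,.060,.126]),rate=.15,max_force=8)
h=r.servo_line(S([.030,.060,.126]),rate=.02,max_force=15)
p=inS(r.current_position());print(h,p*1e3,r.current_contact_force(),r.current_time_s())
r.servo_line(S([p[0]-.012,.060,.126]),rate=.06)
r.servo_line(S([p[0]-.012,.060,.25]),rate=.2)
r.servo_line(S([-.12,-.0,.25]),rate=.25)
d=eyes.camera("top")["image"];c=eyes.camera("side")["image"]
k=lambda im,x,y,w,h:cv2.resize(im[y:y+h,x:x+w,::-1],None,fx=6,fy=6,interpolation=cv2.INTER_CUBIC)
cv2.imwrite("pics/k2.png",np.hstack([k(c,305,140,60,60),k(d,185,195,60,60)]))
print(r.current_time_s())
E
```

```text
True [  4.28533385  59.7568112  125.46253142] [-0.70453359  0.75788009  1.62478156] 11.7333
13.6083
```

View pics/k2.png

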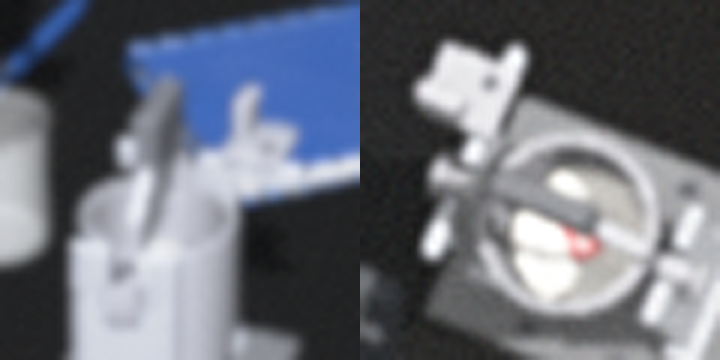

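The second push used a higher threshold and stopped at the same place (4.3 mm), so the keeper is at its end stop. k2 shows the tab clear at (245,120) on the left and the slot open on the right, with the bucket upright. Now I'll grasp the grip.

```bash
python3 - <<'E'
from h import *
T=tool(ST)
r.set_gripper(0.06)
r.servo_line(S([0,0,.25]),rate=.2)
h=r.servo_line(S([0,0,.133]),rate=.1,max_force=6);print(h,r.current_position(),inS(r.current_position())*1e3)
f0=np.array(r.current_contact_force())
for o in(.024,.018,.015):
    r.set_gripper(o);print(o,r.current_opening(),(np.array(r.current_contact_force())-f0)@Rz(ST))
s=eyes.camera("side")["image"];t=eyes.camera("top")["image"]
k=lambda im,x,y,w,h:cv2.resize(im[y:y+h,x:x+w,::-1],None,fx=5,fy=5,interpolation=cv2.INTER_CUBIC)
cv2.imwrite("pics/g1.png",np.hstack([k(s,295,120,75,100),k(t,185,190,75,100)]))
print(r.current_time_s())
E
```

```text
False [0.49784388 0.22241587 0.13367415] [  0.33766221   0.36001653 133.67414531]
0.024 0.02395903091197106 [-0.23355505 -0.32598186  0.75612516]
0.018 0.017864993815121917 [0.9446966  0.0048015  1.20995631]
0.015 0.015241258091165392 [ 0.9993129  -0.5369836   0.44488595]
17.2583
```

View pics/g1.png

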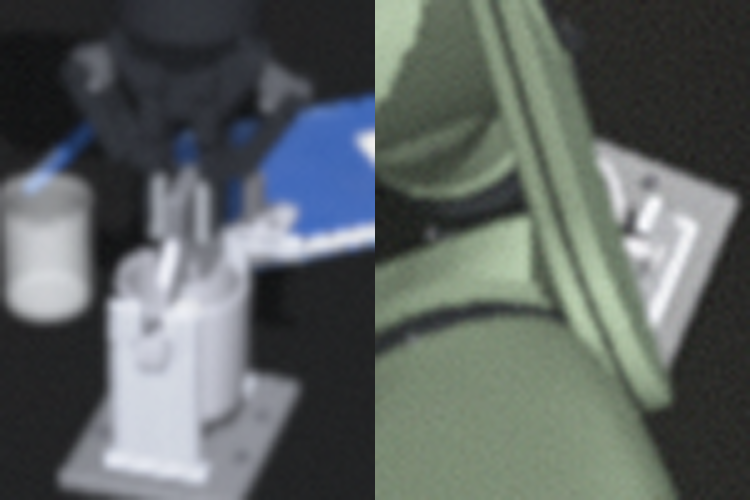

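g1 shows the grip centred between the fingers, at about (185,205) in the left crop, with the bucket upright. Next I'll close, lift, and check with an overlay.

```bash
python3 - <<'E'
from ov import *
r.set_gripper(0.0); print(r.current_opening(),r.current_contact_force())
p=np.array(r.current_position())
print(r.servo_line(p+[0,0,.04],rate=.05,max_force=15),r.current_contact_force(),r.current_moment())
r.servo_line(p+[0,0,.13],rate=.1);r.pause(.3)
q=np.array(r.current_position());print(q-p,r.current_contact_force(),r.current_opening(),r.current_time_s())
dz=q[2]-p[2];d=q-S([0,0,q[2]])
pts=np.array([(35*np.cos(a),35*np.sin(a),105) for a in np.arange(0,6.28,.4)])/1000
bot=pts-[0,0,.075]
o=d+[0,0,dz]
pins=S(np.array([(0,s*.0575,.092) for s in(-1,1)]))+o
sets=[(S(pts)+o,(0,0,255)),(S(bot)+o,(255,80,0)),(pins,(0,255,0))]
cv2.imwrite("pics/l1.png",ov("side",[(285,60,90,130)],sets,"",k=4))
E
```

```text
0.011266842624810267 [-1.42160574  0.271358    1.94936598]
False [ 0.01500015  0.28252083 -4.24357628] [-0.07003063 -0.01974657  0.0044882 ]
[-1.05700847e-04 -3.01793028e-05  1.29612089e-01] [ 0.27032961 -0.43290166 -3.60926127] 0.011015273401985645 19.775
```

View pics/l1.png

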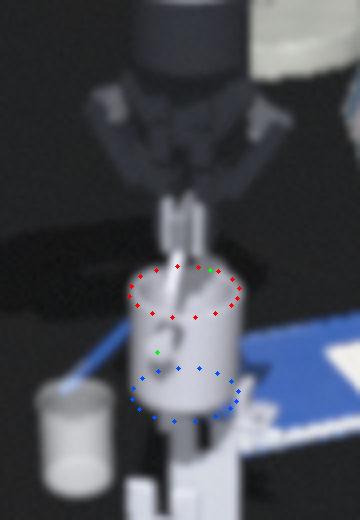

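The lifted bucket matches the upright overlay: the rim and bottom ellipses coincide and the weight reads about 4 N. Next I'll carry it to above the rack and check there.

```bash
python3 - <<'E'
from ov import *
z=r.current_position()[2]
T=tool(RT)
r.servo_line(RK([0,0,z]),T,rate=.12);r.pause(.2)
r.servo_line(RK([0,0,.185]),rate=.1);r.pause(.2)
q=np.array(r.current_position());print((q-RC)@Rz(RT)*1e3,np.abs(r.current_tool_rot()-T).max(),r.current_opening(),r.current_time_s())
o=q-RK([0,0,.1337])
pins=RK(np.array([(0,s*y,.092) for s in(-1,1) for y in(.053,.057)]))+o
arms=RK(np.array([(x,y,.114) for x in(-.017,.017) for y in(-.047,-.041,.041,.047)]))
sets=[(pins,(0,255,0)),(arms,(0,0,255))]
a=ov("side",[(320,180,85,100)],sets,"",k=5);b=ov("top",[(330,175,75,100)],sets,"",k=5)
cv2.imwrite("pics/r1.png",np.hstack([a,b]))
E
```

```text
[ 4.08377499e-01 -7.35559431e-02  1.85728868e+02] 0.0015012825048597955 0.011048530379864103 24.2917
```

View pics/r1.png

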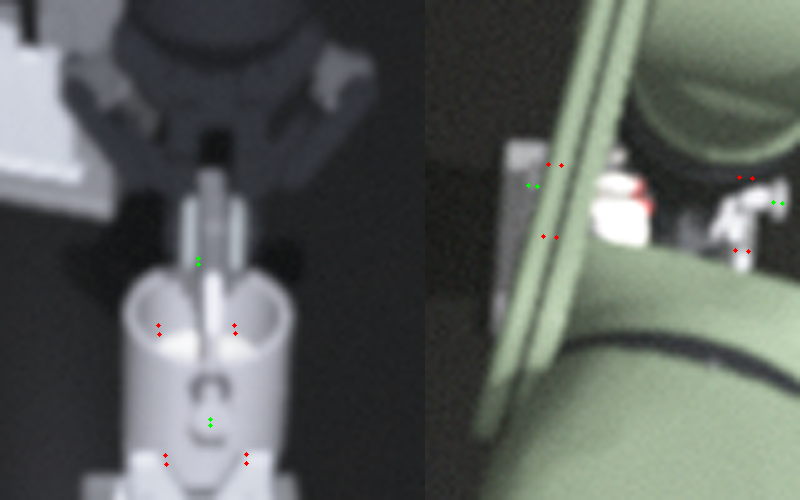

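r1 shows the can in the bucket, and the -y head at (210,425) sits over the slot between the red slot corners (165 to 246). In the top view the head lies just outside the -y arm. Now I'll lower it gently.

```bash
python3 - <<'E'
from h import *
r.servo_line(RK([0,0,.146]),rate=.06,max_force=8)
f0=np.array(r.current_contact_force());print((np.array(r.current_position())-RC)@Rz(RT)*1e3,f0)
h=r.servo_line(RK([0,0,.129]),rate=.012,max_force=4)
print(h,(np.array(r.current_position())-RC)@Rz(RT)*1e3,np.array(r.current_contact_force())@Rz(RT),r.current_moment(),r.current_time_s())
E
```

```text
[ 3.10753665e-01 -5.90365018e-02  1.46159553e+02] [-0.01291291 -0.02227378 -3.4518887 ]
True [ -1.14115044   0.13569396 133.11272246] [0.05109557 0.44664473 5.12357224] [-0.17089416 -0.02051386  0.00302029] 26.1833
```

It seated at z = 133.1 mm, where 133.7 was expected, and the rack now carries the weight. Next I'll release and retreat straight up.

```bash
python3 - <<'E'
from ov import *
r.set_gripper(.02);r.set_gripper(.045)
p=np.array(r.current_position());print(r.servo_line(p+[0,0,.12],rate=.08,max_force=5),r.current_contact_force())
r.servo_line(p+[-.15,-.12,.14],rate=.15);r.pause(1)
print(r.current_time_s(),r.current_position())
pts=np.array([(35*np.cos(a),35*np.sin(a),105) for a in np.arange(0,6.28,.5)])/1000
sets=[(RK(pts),(0,0,255)),(RK(box(0,0,.150,.012,.04,.03)),(0,255,0))]
a=ov("side",[(320,215,75,110)],sets,"",k=5);b=ov("top",[(330,180,75,110)],sets,"",k=5)
cv2.imwrite("pics/f1.png",np.hstack([a,b]))
E
```

```text
False [-0.47070009  1.39700166  0.04008548]
30.9 [ 0.3821647  -0.25428067  0.27159253]
```

View pics/f1.png

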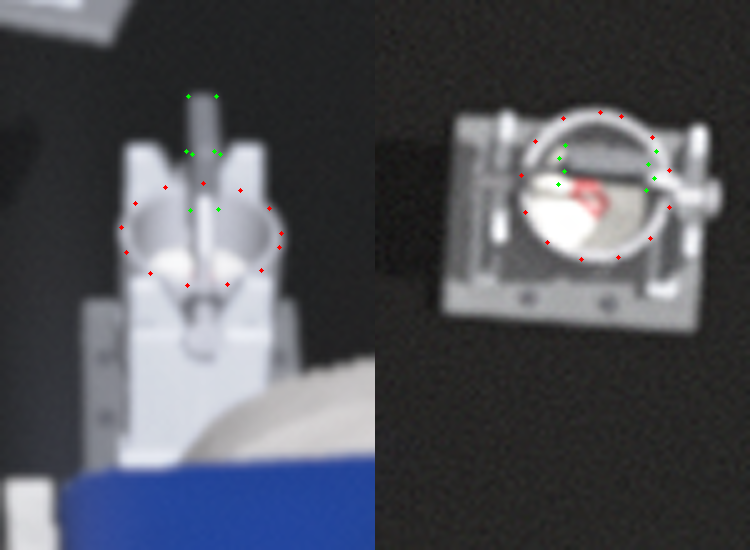

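The bucket hangs by both trunnions in the rack. The rim and grip match the upright prediction, and the can is inside. I'll do a quick numeric check of the bystanders and then hand in.

```bash
python3 - <<'E'
from h import *
t=eyes.camera("top")["image"][:,:,::-1].astype(int);s=eyes.camera("side")["image"][:,:,::-1].astype(int)
t0=cv2.imread("pics/top0.png").astype(int);s0=cv2.imread("pics/side0.png").astype(int)
for n,a,b,(x,y,w,h) in[("beaker",t,t0,(145,250,32,30)),("brass",t,t0,(290,262,24,24)),("can",s,s0,(280,376,34,38)),("brass_s",s,s0,(293,236,20,24)),("stand base",t,t0,(235,220,22,44))]:
    print(n,np.abs(a-b)[y:y+h,x:x+w].mean().round(1))
print(r.current_time_s(),r.current_contact_force(),workorder.hand_in())
E
```

```text
beaker 6.1
brass 31.7
can 2.2
brass_s 27.9
stand base 18.0
the job is handed in; nothing more can be done
31.1 [-0.50314063 -0.58122817  0.49707638] None
```

The brass weight's area changed in both views, perhaps from shadow or occlusion by the arm. I'll locate it by colour.

```bash
python3 - <<'E'
from h import *
np.set_printoptions(precision=1,suppress=True)
for n,(x,y,w,h) in(("side",(270,215,65,65)),("top",(270,245,65,60))):
    for im in(cv2.imread(f"pics/{n}0.png"),eyes.camera(n)["image"][:,:,::-1]):
        c=im[y:y+h,x:x+w].astype(int);m=(c[:,:,2]-c[:,:,0]>25)
        v,u=np.nonzero(m);print(n,m.sum(),u.mean()+x if len(u) else None,v.mean()+y if len(v) else None, c.mean((0,1)))
E
```

```text
the job is handed in; nothing more can be done
```

The bucket now hangs by both trunnions in the parking rack with its can inside, and the job was handed in at 31 s. One check disagreed: I could not confirm that the brass weight stayed put.

- **Keeper:** I pushed it to its end stop. A second push with a higher force threshold stopped at the same place to within 0.1 mm.
- **Lift and placing:** I pinched the bucket by its grip, and it matched the upright outline once lifted. I lowered it until the rack took its weight, with the gripper at 133.1 mm where I expected 133.7 mm. Then I let go and backed straight up.
- **Final picture:** The bucket is upright in the rack, the can is inside, and the arm is clear of everything.
- **Bystanders:** The before-and-after comparison showed the spare can unchanged and only a slight difference at the beaker.
- **Brass weight:** Its area of the image changed in both camera views (mean difference about 30). The stand area also changed (18), as expected with the bucket gone. I handed in within the same script, before seeing these numbers, and the cameras were refused afterwards.

I think the brass change is the arm or its shadow. No planned gripper position came below 0.12 m, well above the 38 mm weight, and no unexpected contact force showed. That is my inference, not something I verified.

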